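# Chock the rolling pin on the draining board

## Robot

A 7-joint arm with a two-finger parallel gripper is mounted at the origin on a cart in front of the work surface, level with it; the furniture and walls round the work are solid. World frame = base frame: x ahead of the robot, y to its left, z up, the work surface at z = 0. Lengths are in m, angles in rad, forces in N, time in s.
With the tool pointing down it reaches from about 0.4 to 0.85 m from the base axis. Payload 10.4 kg.
Tool frame: the origin (TCP) lies midway between the tips of the shut fingers; the grasp point (between the pads) lies 19 mm behind it; z points along the fingers, y is the line along which they close (so a half turn about z gives the same grasp; the last joint's range is limited). The gripper opens to 87 mm and grips with 3 to 60 N. Pads are 19 mm wide; open, the fingers measure 117 mm over their backs; the gripper's body (75 mm by 190 mm) begins 51 mm behind the grasp point.
Start: joints at [-1.283, 0.332, -0.065, 1.46, 0.022, 1.35, -0.088], TCP at [0.191, 0.595, 0.223] pointing down, gripper open.
Joint ranges: [-2.6, 2.6], [-0.5, 2.12], [-1.47, 1.34], [0.16, 2.42], [-1.27, 4.41], [0.06, 2.06], [-2.6, 2.6]. Speed limits (rad/s): [2.22, 2.22, 2.79, 2.79, 3.14, 3.14, 3.14].

## Interface

Orientations are given as a unit quaternion [x, y, z, w].
In Python, from bench import r gives the robot as it stands.
- The arm moves only by the tool apply_moves, never from a script. Its argument "steps" is a list of rows, each a list of 7 numbers: the turn, a rotation vector about the tool's x, y, z in rad, then the shift along the tool's x, y, z in mm, then the opening, from -1 (shut) to 1 (fully open). In form: [[ax, ay, az, x, y, z, claw], ...]. A call has 1 to 20 rows; each row is the pose to reach, as a shift and turn from the pose commanded when the call began, along the tool's axes at that moment; what a row does not reach only later rows make up. A row lasts 1/12 s, in which the tool goes at most 41.7 mm and 7.16 degrees, less where a joint would pass 70% of its speed; a pose out of reach is approached as far as the arm can. A call with a gripper value outside its range is refused whole. The fingers move at their own pace and stop on an object; "force" is the grip in N (left out, the last holds). Time passes only in rows, so rows that repeat a pose let the fingers close. It gives the time, the measured TCP pose, the force, the opening and the grip force at its end, in the units of the state.
- r.read_state(): the state, without advancing time (a new reading comes with each control period).
- r.camera(name): name is "side" or "top" or "wrist"; returns a dict with "pixels" (480x640x3 uint8, red, green, blue), "z_map" (480x640 float32, m along the optical axis (not along the pixel's ray), 0 where there is no reading), "fovy" (degrees; the focal length in pixels is half the picture's height over the tangent of half this angle, whatever the lens; pixels are square), "cx", "cy" (the principal point, pixels), "position" and "orientation" of the camera in the world. Camera axes: x right, y down, z forward; pixel columns grow to the right and rows downward; lengths in m; the calibration is good to about 2 mm. A picture is of the moment at which its call begins.
- r.close_job(): hands the job in; it is judged then, once.
The state is a dict: "time": time; "joint_positions": joint angles; "joint_vel": joint speeds; "joint_torque": joint torques, N m; "ee_pos": TCP position; "eef_rot": TCP orientation; "ft_force": force on the tool from outside, world axes, zero at the start; "torque": the same for the moment, N m; "width": finger opening in m; "grip_force": force on a finger pad.
Only numpy, scipy, OpenCV 4.12 (cv2) and the standard library are available. Lean on these libraries where they do the work, as an engineer would, in place of code of your own. Each camera call takes 0.05 s, during which the arm holds its last target. There are 200 camera calls.

## Task

Lay the rolling pin from its leaning stand on the sloping draining board to dry, and see that it cannot roll off: first, with the pin still in its stand, set the orange chock down squarely across the board, wholly on it and with its grip bar in the lower half, hollow faces uphill, and let go of it; then lay the pin level in the chock's two hollow faces, middle to middle, hold it gently against the chock until it touches, and only then release it. Leave the jar, the spice jar and the can alone.

Things in the scene. Friction and masses are not known exactly. Their poses are not given: they have to be found in the camera images.
- pin: Pale wooden rolling pin, 0.32 kg +- 30 %: barrel 50 mm across, 150 mm long, with dark knobs 24 mm across at both ends (194 mm in all). Origin at the middle of its axis; x along the axis (it may be turned any way about x). Starts in the stand with its axis rising 30 degrees towards its +x end. Rolls down any slope. Grip it across the barrel at the middle, where the stand leaves 90 mm clear.
- stand: Fixed steel stand that holds the pin leaning; base plate 170 x 75 x 8 mm, origin at the centre of its underside, x towards where the pin rises. The pin lies in two open-topped yokes, 58 mm either side of its middle, with a stop at the low end; its middle is straight above the origin at height 105 mm. Lift the pin out square to its own axis.
- board: Fixed white draining board, 220 mm (x) by 260 mm (y), flat deck without rims, grey drain lines along y. Origin at the centre of its underside, on the worktop; axes level, z up, +y downhill. The deck falls 10 degrees towards +y: it is 40 mm above the worktop at the origin, 63 mm at the upper edge (y = -130 mm), 17 mm at the lower edge (y = +130 mm).
- chock: Orange chock, 120 mm (x) by 74 mm (y), 0.5 kg +- 15 %. Origin under the middle of its grip bar (22 mm wide in y, 30 high, 120 long, black band at the middle). Two lobes 24 mm high, 29 wide, reach from the bar's ends towards -y, 62 mm apart; their ends are hollow and fit the barrel. Only friction holds it on the board: a downhill push of about 2 to 3.5 N makes it slide.
- chock_seat (a point): Where the middle of the pin's axis lies when seated in the chock's hollow faces with both on the same flat surface: y = -74 mm, z = 25 mm from the chock's origin in its own frame; the pin's axis is then parallel to the chock's x. Between the barrel and the bar 38 mm stay free for a finger.
- chock_toe (a point): Point on the chock's underside, midway between the tips of the two lobes: 63 mm from the chock's origin towards its -y.
- jar: Bystander: glass jar with a white lid, 62 mm across, 99 mm high; origin at the centre of its underside.
- spice: Bystander: spice jar with a black lid, 40 mm across, 105 mm high; origin at the centre of its underside.
- soda: Bystander: drinks can, 66 mm across, 115 mm high; origin at the centre of its underside.

How it is judged:
On the way, in this order (a step that is already met when the one before it is completed fails the run):
1. the chock lies flat and square on the board, wholly on it, bar in the lower half, hollow faces uphill, released, while the pin is still in its stand (y of chock in the frame of board between 0.005 and 0.12 m and x of chock in the frame of board between -0.055 and 0.055 m and y of chock_toe in the frame of board below 0.062 m and angle between the x axis of chock and the x axis of board, either way round below 0.25 rad and angle between chock's own z axis and vertical between 0.12 and 0.23 rad and z of chock in the frame of board between 0.01 and 0.048 m and contact force between the fingers and chock below 0.1 N and linear speed of chock below 0.02 m/s and distance of pin from where it was at the start of the episode below 0.02 m), for 0.2 s.
2. the pin, still held, lies in the chock's hollow faces and touches the chock (y of pin in the frame of chock between -0.082 and -0.067 m and z of pin in the frame of chock between 0.019 and 0.031 m and contact force between pin and chock above 0.2 N and contact force between the fingers and pin above 2 N), for 0.2 s.
At the end, for the whole second after the job is handed in: Chock flat and wholly on the board, bar in its lower half, hollow faces uphill, square within 0.25 rad; pin level (0.1 rad) in the hollow faces, touching the chock, parallel to it within 0.12 rad, middle to middle within 35 mm; both at rest and released (y of chock in the frame of board between 0.005 and 0.12 m and x of chock in the frame of board between -0.055 and 0.055 m and y of chock_toe in the frame of board below 0.062 m and angle between the x axis of chock and the x axis of board, either way round below 0.25 rad and angle between chock's own z axis and vertical between 0.12 and 0.23 rad and z of chock in the frame of board between 0.01 and 0.048 m and y of pin in the frame of chock between -0.082 and -0.067 m and z of pin in the frame of chock between 0.019 and 0.031 m and x of pin in the frame of chock between -0.035 and 0.035 m and angle between pin's own x axis and vertical between 1.47 and 1.67 rad and angle between the x axis of pin and the x axis of chock, either way round below 0.12 rad and contact force between pin and chock above 0.05 N and contact force between the fingers and pin below 0.1 N and linear speed of each of pin, chock below 0.02 m/s and angular speed of pin below 0.3 rad/s).
It fails at once if the pin is dropped or rolls loose (moves faster than 0.3 m/s while not held) (contact force between the fingers and pin below 0.05 N and linear speed of pin above 0.3 m/s).
It fails at once if the pin gets down to the worktop (height (world z) of pin below 0.034 m).
It fails at once if the pin is pressed against the chock with more than 25 N (contact force between pin and chock above 25 N).
It fails at once if the jar, the spice jar or the can is moved by more than 30 mm or tipped (distance of any of jar, spice, soda from where it was at the start of the episode above 0.03 m or angle between any of jar, spice, soda's own z axis and vertical above 0.4 rad).
It also fails if it takes over 56 s, if anything falls off the work surface, if the arm or the gripper's body presses on something with over 40 N, if the wrist force passes 120 N, or if a joint passes its speed limit or range.

## Working session

There is one attempt and no reset: what is moved stays moved. The work goes in short steps, Python scripts to look and compute and a tool call to move; the robot and the scene stay as the last step left them, time stands still between calls to the robot, and variables do not carry over. Pictures are saved under pics/ and viewed, at most 10 in all, crops included, and the job is handed in when it is done.

Besides the shell and the picture viewer there is one more tool, called after "Call:" by a JSON object that holds its "fn" and its "kwargs". apply_moves: Moves the arm, as the interface text tells. Its arguments: {"type":"object","properties":{"steps":{"type":"array","items":{"type":"array","items":{"type":"number"}}},"force":{"type":"number"}},"required":["steps"]}

```bash
mkdir -p pics; ls
cat > h.py <<'E'
import numpy as np, cv2
from scipy.spatial.transform import Rotation as R
from bench import r
def cam(n):
    c=r.camera(n); f=240/np.tan(np.radians(c["fovy"])/2)
    c["f"]=f; c["R"]=R.from_quat(c["orientation"]).as_matrix() if np.size(c["orientation"])==4 else np.array(c["orientation"])
    v,u=np.mgrid[:480,:640]; z=c["z_map"]
    p=np.stack([(u-c["cx"])/f*z,(v-c["cy"])/f*z,z],-1)
    c["P"]=p@c["R"].T+np.array(c["position"]); c["P"][z==0]=np.nan
    return c
def save(c,n): cv2.imwrite(f"pics/{n}.png",c["pixels"][...,::-1])
E
python3 - <<'E'
from h import *
for n in("top","side"):
    c=cam(n); save(c,n+"0"); print(n,c["position"],c["orientation"],c["fovy"],c["cx"],c["cy"])
    np.savez(f"{n}0.npz",P=c["P"],px=c["pixels"])
a=np.vstack([cv2.imread("pics/top0.png"),cv2.imread("pics/side0.png")])
cv2.imwrite("pics/both.png",cv2.resize(a,(400,600)))
s=r.read_state();print(s)
E
```

```text
pics
top [-0.30575714 -0.2962433   1.37849541] [ 0.77551988 -0.55015641  0.18043874 -0.2516718 ] 47.173214671997954 327.15369869332307 237.4461674398899
side [0.60031724 1.26193982 1.08438477] [ 0.02700019  0.89952576 -0.43599329 -0.00585239] 50.71379298669859 318.90631921943594 246.29532162313683
{'time': 0.1, 'joint_positions': array([-1.28257757,  0.33280225, -0.06471526,  1.46085939,  0.02162594,
        1.34987902, -0.08848267]), 'joint_vel': array([-0.00071494, -0.00163284, -0.00116203, -0.00295518, -0.00227976,
       -0.00027583,  0.00073724]), 'joint_torque': array([ 1.53649202e-03, -6.24544001e+01,  2.46942864e-02, -3.90713239e+01,
       -6.13913289e-02,  3.67101480e-02,  4.56833436e-05]), 'ee_pos': array([0.19104738, 0.59472717, 0.22183657]), 'eef_rot': array([ 1.54756516e-01,  9.87952443e-01, -6.22987380e-04, -5.90206447e-05]), 'ft_force': array([ 0.16537324, -0.55665209, -0.01986722]), 'torque': array([ 0.01243081, -0.00248055, -0.0420721 ]), 'grip_force': 0.0, 'width': 0.08693555687336811}
```

View pics/top0.png

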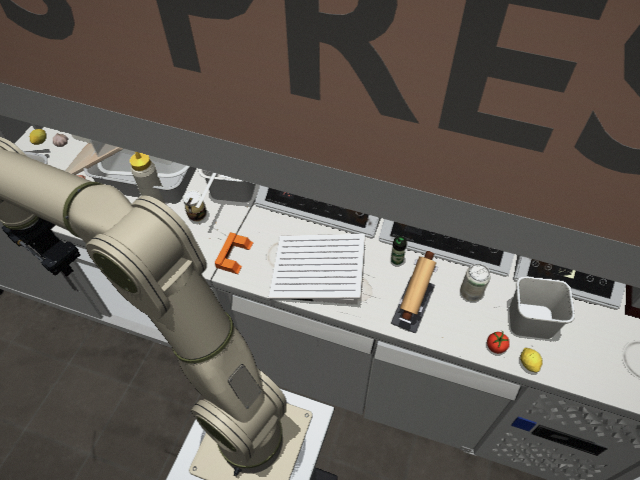

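View pics/side0.png

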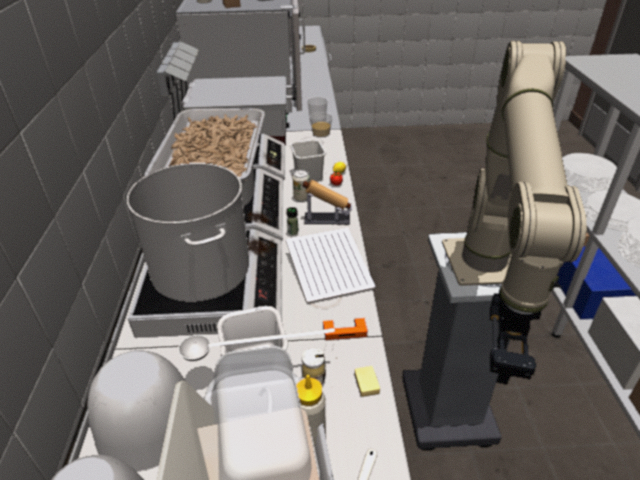

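Top view: the orange chock is at about (235,253), the board at (318,266), the pin in its stand at (418,288), the spice jar at (399,250) and the glass jar at (476,281). Side view: the chock is at (345,328), the board at (330,265) and the pin at (328,193). Next I take the depth points.

```bash
cat > m.py <<'E'
from h import *
def rect(Q):
    (c,s,a)=cv2.minAreaRect((Q[:,:2]*1000).astype(np.float32)); return np.round(c,1),np.round(s,1),round(a,1)
for n in("top","side"):
    d=np.load(f"{n}0.npz");P=d["P"];hsv=cv2.cvtColor(d["px"],cv2.COLOR_RGB2HSV).astype(int)
    H,S,V=hsv[...,0],hsv[...,1],hsv[...,2]
    box=(P[...,0]>.25)&(P[...,0]<.9)&(abs(P[...,1])<.6)
    wt=box&(abs(P[...,2])<.01)&(S<40);print(n,"worktop z",np.median(P[wt][:,2]), "x range",np.percentile(P[wt][:,0],[1,99]))
    def blobs(m,lab,amin=60):
        k,L,st,ce=cv2.connectedComponentsWithStats((m&box).astype(np.uint8))
        for i in range(1,k):
            if st[i,4]>amin:
                Q=P[L==i];print(lab,np.round(ce[i]),st[i,4],rect(Q),"z",np.round(np.percentile(Q[:,2],[1,50,99]),3))
    blobs((H<12)&(S>180)&(V>120)&(P[...,2]>-.02),"orange")
    blobs((H>8)&(H<22)&(S>70)&(S<190)&(P[...,2]>.04),"wood")
    blobs((P[...,2]>.04)&(P[...,2]<.16),"tall")
    # board plane: bright, above 14 mm
    m=box&(S<40)&(P[...,2]>.012)&(P[...,2]<.068)&(V>90)
    k,L,st,ce=cv2.connectedComponentsWithStats(m.astype(np.uint8));i=1+np.argmax(st[1:,4]);Q=P[L==i]
    A=np.c_[Q[:,:2],np.ones(len(Q))]
    for _ in range(4):
        co=np.linalg.lstsq(A,Q[:,2],rcond=None)[0];e=abs(A@co-Q[:,2])<.005;A,Q=A[e],Q[e]
    print("board",ce[i],st[i,4],rect(Q),"z",np.percentile(Q[:,2],[1,50,99]),"slope deg",np.degrees(np.arctan(np.hypot(*co[:2]))),"downhill yaw",np.degrees(np.arctan2(-co[1],-co[0])),"z centre",co@[*np.array(rect(Q)[0])/1000,1])
E
python3 m.py
```

```text
top worktop z -0.0006175576772398106 x range [0.38492424 0.73287092]
orange [247. 243.] 61 (array([535. , 250.2]), array([19.2, 29.6]), 89.0) z [0.    0.012 0.026]
orange [236. 267.] 63 (array([442.6, 247.2]), array([17.4, 29.3]), 83.4) z [0.001 0.013 0.027]
orange [498. 343.] 181 (array([ 441. , -517.7]), array([51.8, 36. ]), 74.5) z [0.029 0.041 0.049]
wood [418. 285.] 1129 (array([ 497.2, -277. ]), array([ 49.1, 169.2]), 84.9) z [0.067 0.12  0.162]
tall [165. 179.] 1191 (array([634.1, 540.4]), array([ 83.9, 184. ]), 62.7) z [0.041 0.115 0.159]
tall [214. 191.] 1311 (array([633.8, 391.8]), array([159.1, 213. ]), 84.9) z [0.041 0.09  0.136]
tall [317. 210.] 2249 (array([692.4,  87.3]), array([ 64.1, 393.2]), 0.6) z [0.04  0.057 0.075]
tall [442. 261.] 4812 (array([ 566.8, -320.6]), array([309.9, 391.7]), 0.2) z [0.041 0.068 0.156]
tall [341. 267.] 2806 (array([529.7, -41.5]), array([225.2, 143.8]), 13.5) z [0.04  0.051 0.065]
tall [527. 290.] 1541 (array([ 609.9, -561.7]), array([ 76.6, 246.7]), 90.0) z [0.042 0.072 0.129]
tall [500. 340.] 226 (array([ 447.8, -522.2]), array([49.2, 
[... 1092 characters left out ...]
.155]
tall [291. 217.] 234 (array([ 629.8, -187.9]), array([43.5, 42.9]), 42.1) z [0.041 0.081 0.107]
tall [321. 247.] 1792 (array([531.9, -37.4]), array([221.5, 145.7]), 13.7) z [0.04  0.051 0.063]
tall [312. 365.] 696 (array([606.8, 477.3]), array([122.8,  60.4]), 48.3) z [0.043 0.096 0.123]
tall [177. 380.] 100 (array([895.6, 534.2]), array([77.2,  8.5]), 88.5) z [0.094 0.14  0.154]
tall [208. 393.] 121 (array([825.4, 569.2]), array([26.1, 63.4]), 6.7) z [0.099 0.136 0.157]
board [328.12287161 264.48849517] 4346 (array([517.5,  21.8]), array([221.4, 267.5]), 13.7) z [0.01388317 0.03661949 0.0613568 ] slope deg 9.915888739735012 downhill yaw 103.61260877243096 z centre 0.038542962586387966
```

```bash
cat > m2.py <<'E'
from h import *
from m import rect
for n in("top","side"):
    d=np.load(f"{n}0.npz");P=d["P"];hsv=cv2.cvtColor(d["px"],cv2.COLOR_RGB2HSV).astype(int)
    H,S,V=hsv[...,0],hsv[...,1],hsv[...,2];X,Y,Z=P[...,0],P[...,1],P[...,2]
    o=(H<14)&(S>150)&(X>.4)&(X<.6)&(Y>.1)&(Y<.4)
    for lo in(.005,.018):
        Q=P[o&(Z>lo)];print(n,"chock z>",lo,len(Q),rect(Q),"bar pts",rect(P[o&(Z>.0275)]) if (o&(Z>.0275)).sum()>5 else"")
    w=(H>5)&(H<25)&(S>60)&(Z>.05)&(Z<.18)&(X>.38)&(X<.62)&(Y<-.2)&(Y>-.36)
    Q=P[w];c=Q.mean(0);v=np.linalg.svd(Q-c)[2][0];v*=np.sign(v[2]);print("pin",len(Q),c,"dir",v,"yaw",np.degrees(np.arctan2(v[1],v[0])),"rise",np.degrees(np.arcsin(v[2])))
    b=(S<60)&(V<110)&(Z<.02)&(Z>-.005)&(X>.36)&(X<.62)&(Y<-.2)&(Y>-.36)
    if b.sum()>20:print("base",b.sum(),rect(P[b]))
    m=(S<60)&(V>90)&(X>.36)&(X<.68)&(Y<.19)&(Y>-.15)&(Z>.013)&(Z<.07)
    m=cv2.morphologyEx(m.astype(np.uint8),cv2.MORPH_OPEN,np.ones((3,3)))>0
    Q=P[m];print("board",rect(Q))
E
python3 m2.py | grep -v "tall\|wood \|orange\|worktop"
```

```text
board [318.58925526 258.22143263] 7036 (array([545.4,  50.8]), array([309.3, 363.4]), 8.4) z [0.02105062 0.03988009 0.06159191] slope deg 7.965283568388377 downhill yaw 112.97138570437589 z centre 0.03653325306450163
board [328.12287161 264.48849517] 4346 (array([517.5,  21.8]), array([221.4, 267.5]), 13.7) z [0.01388317 0.03661949 0.0613568 ] slope deg 9.915888739735012 downhill yaw 103.61260877243096 z centre 0.038542962586387966
top chock z> 0.005 621 (array([486.7, 274.6]), array([125.3,  72.8]), 2.2) bar pts (array([484.5, 281.9]), array([121.3,  53.4]), 2.5)
top chock z> 0.018 464 (array([485.6, 277.9]), array([123.2,  66.1]), 2.6) bar pts (array([484.5, 281.9]), array([121.3,  53.4]), 2.5)
pin 1146 [ 0.49281848 -0.27717826  0.11977677] dir [ 0.8609097  -0.0711674   0.50375559] yaw -4.725630750759369 rise 30.248780128625192
base 575 (array([ 502. , -267.6]), array([245.9, 115.2]), 5.1)
board (array([530.5,  19.9]), array([299. , 338.9]), 0.0)
side chock z> 0.005 356 (array([489.3, 290.5]), array([116.5,  61.2]), 0.2) bar pts (array([488.2, 299. ]), array([113.5,  44. ]), 3.8)
side chock z> 0.018 258 (array([489.3, 290.5]), array([116.5,  61.2]), 0.2) bar pts (array([488.2, 299. ]), array([113.5,  44. ]), 3.8)
pin 578 [ 0.50648477 -0.2585137   0.11663983] dir [ 0.87316306 -0.10153926  0.47673478] yaw -6.633075864808311 rise 28.472361811069373
base 462 (array([ 503.7, -269.5]), array([ 84.6, 167.7]), 87.1)
board (array([532.5,  20.1]), array([295.7, 338.1]), 0.2)
```

```bash
cat >> h.py <<'E'
def down(yaw_y,tilt=None):
    "tool z down, tool y at world heading yaw_y deg"
    a=np.radians(yaw_y); y=np.array([np.cos(a),np.sin(a),0]); z=np.array([0,0,-1.]); return np.c_[np.cross(y,z),y,z]
def go(p,M):
    s=r.read_state(); A=R.from_quat(s["eef_rot"]).as_matrix(); p=np.array(p)
    rv=R.from_matrix(A.T@M).as_rotvec(); d=A.T@(p-s["ee_pos"])*1000
    print("t",round(s["time"],2),"ee",np.round(s["ee_pos"],4),"w",round(s["width"],4),"F",np.round(s["ft_force"],1),"| turn",np.round(rv,3),"shift",np.round(d,1),"rows~",np.ceil(max(np.linalg.norm(d)/41.7,np.degrees(np.linalg.norm(rv))/7.16)))
E
python3 -c "
from h import *
go([.486,.27,.22],down(92.4))"
```

```text
t 0.1 ee [0.191  0.5947 0.2218] w 0.0869 F [ 0.2 -0.6 -0. ] | turn [-0.001 -0.    -0.353] shift [-380.1 -219.     2.1] rows~ 11.0
```

Call:
{"fn": "apply_moves", "kwargs": {"steps": [[0, 0, -0.353, -380, -219, 0, 1], [0, 0, -0.353, -380, -219, 0, 1], [0, 0, -0.353, -380, -219, 0, 1], [0, 0, -0.353, -380, -219, 0, 1], [0, 0, -0.353, -380, -219, 0, 1], [0, 0, -0.353, -380, -219, 0, 1], [0, 0, -0.353, -380, -219, 0, 1], [0, 0, -0.353, -380, -219, 0, 1], [0, 0, -0.353, -380, -219, 0, 1], [0, 0, -0.353, -380, -219, 0, 1], [0, 0, -0.353, -380, -219, 0, 1], [0, 0, -0.353, -380, -219, 0, 1], [0, 0, -0.353, -380, -219, 0, 1], [0, 0, -0.353, -380, -219, 0, 1]]}}

```text
time: 1.27
ee_pos: [0.4852, 0.2712, 0.2222]
eef_rot: [-0.022, 1.0, 0.0, -0.0]
ft_force: [-0.2, 0.3, 0.6]
width: 0.0873
grip_force: 0.0
```

```bash
cat > w.py <<'E'
from h import *
from m import rect
import sys
c=cam("wrist");save(c,sys.argv[1]);P=c["P"];hsv=cv2.cvtColor(c["pixels"],cv2.COLOR_RGB2HSV).astype(int)
np.savez("w_"+sys.argv[1]+".npz",P=P,px=c["pixels"])
print("cam",c["position"],c["R"][:,2])
H,S,V=hsv[...,0],hsv[...,1],hsv[...,2];Z=P[...,2]
o=(H<14)&(S>150)&(Z>-.01)&(Z<.12)&(P[...,1]>-.1)
k,L,st,_=cv2.connectedComponentsWithStats(o.astype(np.uint8));i=1+np.argmax(st[1:,4]);o=L==i;print(st[i])
for lo in(.005,.02,.027):
    m=o&(Z>lo); 
    if m.sum()>50: print(lo,m.sum(),rect(P[m]),"z",np.percentile(P[m][:,2],[5,50,95]))
E
python3 w.py wr1 | grep -v "^\(tall\|wood\|orange\|top\|side\|board\)"; python3 -c "
from h import *
go([.486,.3,.03],down(92.4))"
```

```text
cam [0.40563575 0.26838713 0.38464434] [ 0.28954242  0.0121969  -0.95708747]
[ 289  147   80  129 3878]
0.005 3694 (array([489. , 276.7]), array([119.7,  71.2]), 1.8) z [0.00694207 0.02465989 0.03077399]
0.02 2877 (array([488.6, 283.1]), array([119.3,  58.3]), 1.7) z [0.02247895 0.02809509 0.0309053 ]
0.027 1542 (array([487.9, 301.7]), array([117.9,  20.9]), 2.1) z [0.02785584 0.0297762  0.03118678]
t 1.32 ee [0.4849 0.2717 0.2223] w 0.0871 F [-0.3 -0.2 -0.6] | turn [ 0.    -0.001  0.002] shift [ -2.5  28.2 192.3] rows~ 5.0
```

Run:
```python
import numpy as np
for f in("w_wr1","top0","side0"):
    P=np.load(f+".npz")["P"];m=(P[...,0]>.43)&(P[...,0]<.57)&(P[...,1]>.18)&(P[...,1]<.42)&(P[...,2]>.04)
    Q=P[m];print(f,len(Q),np.round(Q[::max(1,len(Q)//8)],3).tolist())
```

```text
w_wr1 91579 [[0.477, 0.22, 0.223], [0.472, 0.321, 0.264], [0.447, 0.322, 0.316], [0.451, 0.32, 0.316], [0.457, 0.331, 0.316], [0.462, 0.281, 0.32], [0.462, 0.224, 0.328], [0.462, 0.222, 0.332], [0.459, 0.321, 0.334]]
top0 46 [[0.568, 0.401, 0.133], [0.56, 0.399, 0.134], [0.556, 0.397, 0.134], [0.555, 0.394, 0.132], [0.553, 0.393, 0.131], [0.551, 0.393, 0.128], [0.535, 0.396, 0.136], [0.53, 0.393, 0.138], [0.529, 0.389, 0.137], [0.568, 0.416, 0.041]]
side0 55 [[0.533, 0.397, 0.138], [0.536, 0.398, 0.136], [0.556, 0.399, 0.135], [0.541, 0.402, 0.137], [0.566, 0.4, 0.133], [0.551, 0.4, 0.132], [0.536, 0.404, 0.136], [0.561, 0.4, 0.129], [0.546, 0.403, 0.131], [0.559, 0.404, 0.13]]
```

View pics/wr1.png

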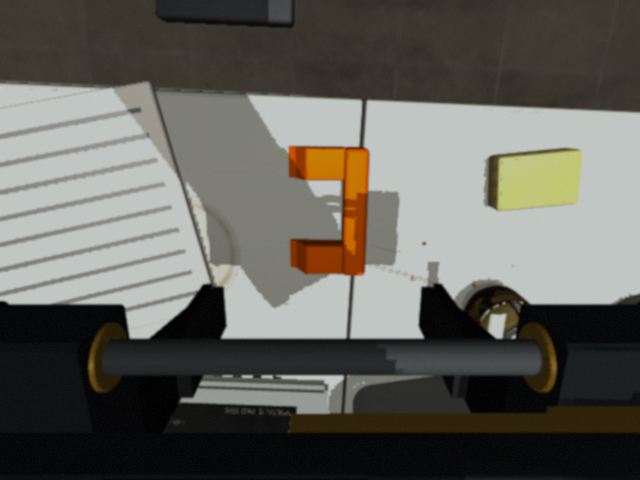

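The wrist view shows the chock at (335,210) with its bar at (356,211) and the lobes towards the board. The ladle handle ends at about (0.53,0.39,0.137), so I grip 16 mm nearer the robot along the bar.

Call:
{"fn": "apply_moves", "kwargs": {"steps": [[0, 0, 0, 11.5, 30, 40, 0.2], [0, 0, 0, 11.5, 30, 75, 0.2], [0, 0, 0, 11.5, 30, 110, 0.2], [0, 0, 0, 11.5, 30, 145, 0.2], [0, 0, 0, 11.5, 30, 170, 0.2], [0, 0, 0, 11.5, 30, 190, 0.2], [0, 0, 0, 11.5, 30, 205, 0.2], [0, 0, 0, 11.5, 30, 215, 0.2], [0, 0, 0, 11.5, 30, 216, 0.2], [0, 0, 0, 11.5, 30, 216, 0.2], [0, 0, 0, 11.5, 30, 216, -1], [0, 0, 0, 11.5, 30, 216, -1], [0, 0, 0, 11.5, 30, 216, -1], [0, 0, 0, 11.5, 30, 216, -1], [0, 0, 0, 11.5, 30, 216, -1], [0, 0, 0, 11.5, 30, 216, -1], [0, 0, 0, 11.5, 30, 216, -1]], "force": 50}}

```text
time: 2.73
ee_pos: [0.4733, 0.3002, 0.0069]
eef_rot: [-0.021, 1.0, 0.0, 0.0]
ft_force: [-1.2, -0.2, 2.8]
width: 0.022
grip_force: 50.0
```

```bash
cat >> h.py <<'E'
BC=np.array([.5175,.0218,0.]); BY=13.7
def board(by=None,bc=None):
    a=np.radians(BY if by is None else by); t=np.radians(10); h=np.array([-np.sin(a),np.cos(a),0]); z=np.array([0,0,1.])
    bx=np.array([np.cos(a),np.sin(a),0]); y=h*np.cos(t)-z*np.sin(t); n=np.cross(bx,y)
    return bx,h,y,n
def deck(x,y):
    bx,h,_,_=board(); return BC+bx*x+h*y+np.array([0,0,.04-y*np.tan(np.radians(10))])
def tool_on(): 
    bx,h,y,n=board(); return np.c_[np.cross(y,-n),y,-n]
E
python3 - <<'E'
from h import *
bx,h,y,n=board()
T=deck(0,.05)-.0147*bx+.0069*n
print(T)
s=r.read_state();go([*s["ee_pos"][:2],.15],R.from_quat(s["eef_rot"]).as_matrix())
go(T+n*.06,tool_on())
E
```

```text
[0.49109255 0.06806002 0.03797882]
t 2.73 ee [0.4733 0.3002 0.0069] w 0.022 F [-1.2 -0.2  2.8] | turn [0. 0. 0.] shift [-1.000e-01  1.000e-01 -1.431e+02] rows~ 4.0
t 2.73 ee [0.4733 0.3002 0.0069] w 0.022 F [-1.2 -0.2  2.8] | turn [ 0.175 -0.017 -0.196] shift [  -5.9 -222.4  -90.3] rows~ 6.0
```

Call:
{"fn": "apply_moves", "kwargs": {"steps": [[0, 0, 0, 0, 0, -15, -1], [0, 0, 0, 0, 0, -40, -1], [0, 0, 0, 0, 0, -70, -1], [0, 0, 0, 0, 0, -100, -1], [0, 0, 0, 0, -20, -120, -1], [0.03, 0, -0.03, 0, -50, -120, -1], [0.07, -0.005, -0.08, -2, -85, -120, -1], [0.11, -0.01, -0.12, -3, -120, -110, -1], [0.14, -0.015, -0.16, -5, -155, -100, -1], [0.175, -0.017, -0.196, -6, -190, -95, -1], [0.175, -0.017, -0.196, -6, -215, -90, -1], [0.175, -0.017, -0.196, -6, -222, -90, -1], [0.175, -0.017, -0.196, -6, -222, -90, -1]]}}

```text
time: 3.82
ee_pos: [0.4877, 0.0755, 0.0957]
eef_rot: [-0.117, 0.989, -0.088, 0.009]
ft_force: [0.3, 0.7, -4.7]
width: 0.0217
grip_force: 50.0
```

```bash
python3 w.py wr2 | grep -v "^\(tall\|wood\|orange\|top\|side\|board\)"
python3 - <<'E'
from h import *
from m import rect
for n in("wrist","side","top"):
    c=cam(n);P=c["P"];hsv=cv2.cvtColor(c["pixels"],cv2.COLOR_RGB2HSV).astype(int)
    bx,h,y,nn=board();D=P-deck(0,0);d=D@nn
    m=(abs(d)<.004)&(hsv[...,1]<50)&(hsv[...,2]>60)&(P[...,2]>.014)&(abs(D@bx)<.2)&(abs(D@h)<.2)
    m=cv2.morphologyEx(m.astype(np.uint8),cv2.MORPH_OPEN,np.ones((3,3)))>0
    Q=P[m];print(n,m.sum(),rect(Q),"x",np.percentile((D@bx)[m],[.5,99.5]),"y",np.percentile((D@h)[m],[.5,99.5]),"d",np.median(d[m]))
T=deck(0,.05)-.0147*bx+.0069*nn
go(T+nn*.004,tool_on())
E
```

```text
cam [0.40388328 0.08525185 0.25580041] [ 0.31945936 -0.09636758 -0.94268712]
[  179   205   173   134 13188]
0.005 13188 (array([473.6,  48.4]), array([50.3, 77.3]), 13.1) z [0.10353355 0.11724022 0.11964763]
0.02 13188 (array([473.6,  48.4]), array([50.3, 77.3]), 13.1) z [0.10353355 0.11724022 0.11964763]
0.027 13188 (array([473.6,  48.4]), array([50.3, 77.3]), 13.1) z [0.10353355 0.11724022 0.11964763]
top worktop z -0.0006175576772398106 x range [0.38492424 0.73287092]
orange [247. 243.] 61 (array([535. , 250.2]), array([19.2, 29.6]), 89.0) z [0.    0.012 0.026]
orange [236. 267.] 63 (array([442.6, 247.2]), array([17.4, 29.3]), 83.4) z [0.001 0.013 0.027]
orange [498. 343.] 181 (array([ 441. , -517.7]), array([51.8, 36. ]), 74.5) z [0.029 0.041 0.049]
wood [418. 285.] 1129 (array([ 497.2, -277. ]), array([ 49.1, 169.2]), 84.9) z [0.067 0.12  0.162]
tall [165. 179.] 1191 (array([634.1, 540.4]), array([ 83.9, 184. ]), 62.7) z [0.041 0.115 0.159]
tall [214. 191.] 1311 (array([633.8, 391.8]), array([159.1, 213. ]), 84.9) z [0.041 0.09  0.136]
tall [317. 210.] 2249 (array([692.4,  87.3
[... 2054 characters left out ...]
1.4, 267.5]), 13.7) z [0.01388317 0.03661949 0.0613568 ] slope deg 9.915888739735012 downhill yaw 103.61260877243096 z centre 0.038542962586387966
wrist 86963 (array([516.3,  18.2]), array([218.8, 260.4]), 13.8) x [-0.11077291  0.10005619] y [-0.13011201  0.12507524] d -0.0002510225090834131
side 1393 (array([516.2,  24.4]), array([217.8, 261.1]), 13.0) x [-0.10537643  0.10690473] y [-0.12542614  0.12844416] d -0.000699730087188983
top 1605 (array([550.3,   4.4]), array([285.3, 284.1]), 12.7) x [-0.1129507  0.1604247] y [-0.16216777  0.11508729] d -0.0008193595160205961
t 4.02 ee [0.4885 0.0798 0.0965] w 0.0218 F [-0.4  0.5 -4.9] | turn [-0.     0.     0.001] shift [ 0.3 -1.6 55.8] rows~ 2.0
```

Call:
{"fn": "apply_moves", "kwargs": {"steps": [[0, 0, 0, 0, -1.5, 25, -1], [0, 0, 0, 0, -1.5, 45, -1], [0, 0, 0, 0, -1.5, 53, -1], [0, 0, 0, 0, -1.5, 56, -1], [0, 0, 0, 0, -1.5, 58, -1], [0, 0, 0, 0, -1.5, 59, -1], [0, 0, 0, 0, -1.5, 59, -1]]}}

```text
time: 4.6
ee_pos: [0.4919, 0.0675, 0.0394]
eef_rot: [-0.119, 0.989, -0.087, 0.011]
ft_force: [-0.2, -0.5, -4.2]
width: 0.0218
grip_force: 50.0
```

```bash
sed -i 's/^for n in("top","side"):/for n in():/' m.py
python3 - <<'E'
from h import *
from m import rect
bx,h,y,nn=board()
go(deck(0,.05)-.0147*bx+.0069*nn,tool_on())
c=cam("wrist");P=c["P"];hsv=cv2.cvtColor(c["pixels"],cv2.COLOR_RGB2HSV).astype(int)
o=(hsv[...,0]<14)&(hsv[...,1]>150);d=(P-deck(0,0))@nn;e=(P-deck(0,0))
Q=d[o&(d<.05)];print("chock top heights over deck",np.percentile(Q,[5,25,50,75,95,99]))
for lo,hi in((.018,.027),(.0275,.036)):
    m=o&(d>lo)&(d<hi);print(lo,m.sum(),"tilt fit",np.round(np.linalg.lstsq(np.c_[(e@bx)[m],(e@y)[m],np.ones(m.sum())],d[m],rcond=None)[0],4))
E
```

```text
t 4.6 ee [0.4919 0.0675 0.0394] w 0.0218 F [-0.2 -0.5 -4.2] | turn [-0.001  0.001 -0.   ] shift [0.6 1.  1.3] rows~ 1.0
chock top heights over deck [0.00968547 0.02499022 0.02886866 0.0312789  0.03212253 0.03260373]
0.018 5700 tilt fit [-0.0067  0.0098  0.0242]
0.0275 8566 tilt fit [0.0029 0.0091 0.0307]
```

Call:
{"fn": "apply_moves", "kwargs": {"steps": [[0, 0, 0, 0, 0, 1, -1], [0, 0, 0, 0, 0, 1.5, -1], [0, 0, 0, 0, 0, 2, -1], [0, 0, 0, 0, 0, 2, -1]]}}

```text
time: 4.98
ee_pos: [0.4917, 0.0668, 0.0376]
eef_rot: [-0.119, 0.989, -0.087, 0.011]
ft_force: [-3.7, 1.7, 6.0]
width: 0.0217
grip_force: 50.0
```

Call:
{"fn": "apply_moves", "kwargs": {"steps": [[0, 0, 0, 0, 0, -0.5, -0.6], [0, 0, 0, 0, 0, -0.5, -0.2], [0, 0, 0, 0, 0, -0.5, 0.1], [0, 0, 0, 0, 0, -0.5, 0.1], [0, 0, 0, 0, 0, -0.5, 0.1], [0, 0, 0, 0, 0, -20, 0.1], [0, 0, 0, 0, 0, -50, 0.1], [0, 0, 0, 0, 0, -85, 0.1], [0, 0, 0, 0, 0, -120, 0.3], [0, 0, 0, 0, 0, -150, 0.6], [0, 0, 0, 0, 0, -160, 1], [0, 0, 0, 0, 0, -160, 1]]}}

```text
time: 5.98
ee_pos: [0.4863, 0.0947, 0.1971]
eef_rot: [-0.119, 0.989, -0.086, 0.013]
ft_force: [0.3, -0.1, 0.3]
width: 0.067
grip_force: 0.0
```

```bash
cat > ck.py <<'E'
from h import *
from m import rect
import sys
bx,h,y,nn=board()
c=cam("wrist");save(c,sys.argv[1]);P=c["P"];hsv=cv2.cvtColor(c["pixels"],cv2.COLOR_RGB2HSV).astype(int)
o=(hsv[...,0]<14)&(hsv[...,1]>150);e=P-deck(0,0);d=e@nn;B=np.stack([e@bx,e@y,d],-1)
for lo,hi in((.005,.036),(.0275,.036)):
    m=o&(d>lo)&(d<hi);print(lo,m.sum(),"in board plane",rect(B[m]),"tilt",np.round(np.linalg.lstsq(np.c_[B[m][:,:2],np.ones(m.sum())],d[m],rcond=None)[0],3))
E
python3 ck.py wr3; python3 -c "
from h import *
go([.5,-.272,.3],tool_on())"
```

```text
0.005 5591 in board plane (array([  3.8, -81.7]), array([119. , 288.2]), 2.5) tilt [0.001 0.236 0.016]
0.0275 3320 in board plane (array([-0.9, 50.1]), array([ 20.6, 116.2]), 89.8) tilt [-0.001  0.003  0.029]
t 6.03 ee [0.4854 0.094  0.195 ] w 0.0706 F [-0.5  0.  -0.3] | turn [-0.     0.002 -0.   ] shift [  72.3 -371.9  -41.1] rows~ 10.0
```

```bash
cat >> h.py <<'E'
def pin_frame(yaw,rise=30):
    a,t=np.radians(yaw),np.radians(rise); f=np.array([np.cos(a),np.sin(a),0]);z=np.array([0,0,1.])
    ax=f*np.cos(t)+z*np.sin(t); n=-f*np.sin(t)+z*np.cos(t); ty=np.cross(n,ax)  # tool x=-ax, y=ty, z=-n
    return ax,n,np.c_[-ax,ty,-n]
E
python3 - <<'E'
from h import *
ax,n,M=pin_frame(-5)
print(M)
go(np.array([.5,-.27,.105])+.17*n,M)
P=np.load("top0.npz")["P"]
for nm,(x0,x1,y0,y1) in dict(spice=(.59,.68,-.23,-.15),jar=(.5,.66,-.45,-.345)).items():
    m=(P[...,0]>x0)&(P[...,0]<x1)&(P[...,1]>y0)&(P[...,1]<y1)&(P[...,2]>.09)&(P[...,2]<.13);print(nm,m.sum(),np.median(P[m],0) if m.any() else "")
E
```

```text
[[-8.62729916e-01  8.71557427e-02  4.98097349e-01]
 [ 7.54790873e-02  9.96194698e-01 -4.35778714e-02]
 [-5.00000000e-01  6.93889390e-18 -8.66025404e-01]]
t 6.03 ee [0.4854 0.094  0.195 ] w 0.0706 F [-0.5  0.  -0.3] | turn [-0.084 -0.487  0.363] shift [ 152.4 -334.9    0.8] rows~ 9.0
spice 164 [ 0.62488338 -0.19532234  0.10255787]
jar 423 [ 0.58599746 -0.42348272  0.10961266]
```

Call:
{"fn": "apply_moves", "kwargs": {"steps": [[0, 0, 0, 20, -30, -30, 1], [-0.01, -0.06, 0.05, 40, -65, -50, 1], [-0.02, -0.13, 0.1, 60, -100, -60, 1], [-0.03, -0.2, 0.15, 80, -135, -60, 1], [-0.045, -0.27, 0.2, 100, -170, -60, 1], [-0.06, -0.34, 0.25, 115, -205, -60, 1], [-0.07, -0.41, 0.31, 130, -240, -55, 1], [-0.084, -0.487, 0.363, 145, -275, -45, 1], [-0.084, -0.487, 0.363, 152, -305, -30, 1], [-0.084, -0.487, 0.363, 152, -325, -15, 1], [-0.084, -0.487, 0.363, 152, -335, -5, 1], [-0.084, -0.487, 0.363, 152, -335, 0, 1], [-0.084, -0.487, 0.363, 152, -335, 0, 1], [-0.084, -0.487, 0.363, 152, -335, 0, 1]]}}

```text
time: 7.2
ee_pos: [0.4138, -0.2639, 0.2501]
eef_rot: [0.044, 0.966, -0.011, 0.256]
ft_force: [1.0, 0.7, 0.0]
width: 0.0871
grip_force: 0.0
```

```bash
cat > pin.py <<'E'
from h import *
from m import rect
import sys
c=cam("wrist");save(c,sys.argv[1]);P=c["P"];hsv=cv2.cvtColor(c["pixels"],cv2.COLOR_RGB2HSV).astype(int)
H,S,V=hsv[...,0],hsv[...,1],hsv[...,2]
m=(H>5)&(H<25)&(S>60)&(V>60)&(P[...,2]>.03)&(P[...,2]<.2)&(P[...,1]<-.15)&(P[...,1]>-.38)
k,L,st,_=cv2.connectedComponentsWithStats(m.astype(np.uint8));m=L==1+np.argmax(st[1:,4])
Q=P[m];print("n",len(Q))
v=np.linalg.svd(Q-Q.mean(0),full_matrices=False)[2][0];v*=np.sign(v[2])
print("pca yaw",np.degrees(np.arctan2(v[1],v[0])),"rise",np.degrees(np.arcsin(v[2])))
ax,n,M=pin_frame(np.degrees(np.arctan2(v[1],v[0])));e=Q-[.5,-.27,.105]
u,w,t=e@ax,e@M[:,1],e@n
print("along",np.percentile(u,[.5,99.5]),"across",np.percentile(w,[.5,99.5]),"mid",np.percentile(w,[2,98]).mean(),"top",np.percentile(t,[50,98]))
# circle fit across (linear): w^2+t^2=2aw+2bt+c
A=np.c_[2*w,2*t,np.ones(len(w))];a,b,q=np.linalg.lstsq(A,w*w+t*t,rcond=None)[0]
print("circle",a,b,"rad",np.sqrt(q+a*a+b*b))
g=(S<60)&(V<140)&(P[...,2]>.003)&(P[...,2]<.014)&(abs(P[...,1]+.27)<.08)&(abs(P[...,0]-.5)<.13)
if g.sum()>50:print("base",rect(P[g]))
mid=np.array([.5,-.27,.105])+a*M[:,1]+b*n;print("axis pt",mid)
E
python3 pin.py wr4
```

```text
n 10589
pca yaw -5.574217362323328 rise 27.021751592829354
along [-0.071379    0.09861969] across [-0.02943008  0.01879324] mid -0.005207979263654742 top [0.01966524 0.02366849]
circle -0.006635689509088032 -0.04623161185791664 rad 0.06585118112018747
base (array([ 524.8, -269.8]), array([227.8, 118.2]), 12.4)
axis pt [ 0.52236194 -0.27884967  0.06496225]
```

View pics/wr4.png

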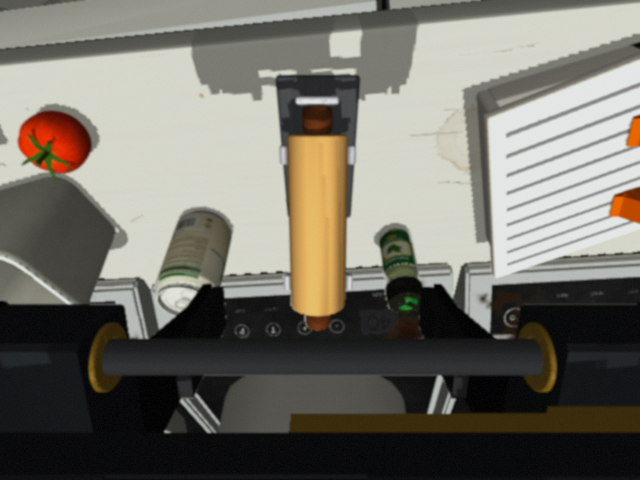

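Run:
```python
from h import *
c=cam("wrist");P=c["P"];hsv=cv2.cvtColor(c["pixels"],cv2.COLOR_RGB2HSV).astype(int)
H,S,V=hsv[...,0],hsv[...,1],hsv[...,2]
m=(H>8)&(H<25)&(S>60)&(V>150)&(P[...,2]>.03)&(P[...,2]<.2)&(P[...,1]<-.15)&(P[...,1]>-.38)
k,L,st,_=cv2.connectedComponentsWithStats(m.astype(np.uint8));i=1+np.argmax(st[1:,4]);m=L==i;print(st[i])
# silhouette mid-line in the picture -> rays onto the plane of the pin axis
ax,n,M=pin_frame(-5);o=np.array([.5,-.27,.105]);C=np.array(c["position"])
def ray(u,v,off):
    d=c["R"]@np.array([(u-c["cx"])/c["f"],(v-c["cy"])/c["f"],1]);return C+d*(((o+off*n-C)@n)/(d@n))
mid=[]
for v in range(st[i,1]+8,st[i,1]+st[i,3]-12,8):
    u=np.flatnonzero(m[v]);p=ray((u[0]+u[-1])/2,v,0);mid.append(p);w=np.linalg.norm(ray(u[0],v,0)-ray(u[-1]+1,v,0))
    if v%24<8:print(v,u[0],u[-1],"mid",np.round(p,4),"width",round(w,4))
mid=np.array(mid);f=np.polyfit(mid[:,0],mid[:,1],1);print("yaw",np.degrees(np.arctan(f[0])),"y at x=.5",np.polyval(f,.5))
u0=int(st[i,0]+st[i,2]/2)
col=np.flatnonzero(m[:,u0]);a=ray(u0,col[0],.025);b=ray(u0,col[-1]+1,.025);print("ends",a,b,"len",np.linalg.norm(a-b),"mid axis pt",(a+b)/2-.025*n)
Q=P[m]-o;cen=abs(Q@M[:,1]+.006)<.006;print("top crest",np.polyfit((Q@ax)[cen],(Q@n)[cen],1))
```

```text
[ 289  134   53  181 8609]
150 289 341 mid [ 0.4496 -0.2708  0.0761] width 0.0431
174 289 340 mid [ 0.4663 -0.2728  0.0858] width 0.043
198 289 339 mid [ 0.4836 -0.2748  0.0958] width 0.0429
222 290 338 mid [ 0.5015 -0.2766  0.1062] width 0.042
246 290 336 mid [ 0.52   -0.2792  0.117 ] width 0.041
270 291 336 mid [ 0.5393 -0.2806  0.1281] width 0.0408
294 291 335 mid [ 0.5592 -0.283   0.1397] width 0.0407
yaw -6.342017140520927 y at x=.5 -0.2766790783242991
ends [ 0.42633965 -0.26821165  0.09141153] [ 0.55398657 -0.28030135  0.16543642] len 0.14805262929736948 mid axis pt [ 0.50261554 -0.27534594  0.10677334]
top crest [-0.00295226  0.02254129]
```

Run:
```python
from h import *
c=cam("wrist");P=c["P"];hsv=cv2.cvtColor(c["pixels"],cv2.COLOR_RGB2HSV).astype(int)
H,S,V=hsv[...,0],hsv[...,1],hsv[...,2]
ax,n,M=pin_frame(-5);o=np.array([.5,-.27,.105]);C=np.array(c["position"])
m=(S>60)&(abs((P-o)@n)<.035)&(abs((P-o)@M[:,1])<.045)
def ray(u,v,off=0):
    d=c["R"]@np.array([(u-c["cx"])/c["f"],(v-c["cy"])/c["f"],1]);return C+d*(((o+off*n-C)@n)/(d@n))
mid=[]
for v in range(146,306,8):
    u=np.flatnonzero(m[v]);a,b=ray(u[0],v,.006),ray(u[-1]+1,v,.006);mid.append(((a+b)/2)-.006*n)
    if v%24<8:print(v,u[0],u[-1],np.round(mid[-1],4),"width",round(np.linalg.norm(a-b),4))
mid=np.array(mid);f=np.polyfit(mid[:,0],mid[:,1],1);print("yaw",np.degrees(np.arctan(f[0])),"y at x=.5026",np.polyval(f,.5026))
```

```text
146 284 344 [ 0.4474 -0.2702  0.0748] width 0.0486
170 285 344 [ 0.4638 -0.2713  0.0843] width 0.0486
194 285 343 [ 0.4807 -0.2733  0.0941] width 0.0487
218 286 342 [ 0.4982 -0.2749  0.1042] width 0.0478
242 287 342 [ 0.5164 -0.2762  0.1148] width 0.0479
266 287 342 [ 0.5353 -0.2779  0.1257] width 0.0487
290 288 342 [ 0.5548 -0.2793  0.137 ] width 0.0488
yaw -5.179794289847822 y at x=.5026 -0.275103110526418
```

Run:
```python
from h import *
ax,n,M=pin_frame(-5.2)
go(np.array([.5026,-.2748,.105])-.017*n,M)
```

```text
t 7.35 ee [ 0.4153 -0.2615  0.2522] w 0.0868 F [-0.7 -0.4 -0.5] | turn [ 0.002 -0.003  0.004] shift [ -3.3  -5.6 188.5] rows~ 5.0
```

Call:
{"fn": "apply_moves", "kwargs": {"steps": [[0, 0, 0.004, -3, -5.5, 30, 1], [0, 0, 0.004, -3, -5.5, 65, 1], [0, 0, 0.004, -3, -5.5, 100, 1], [0, 0, 0.004, -3, -5.5, 130, 1], [0, 0, 0.004, -3, -5.5, 155, 1], [0, 0, 0.004, -3, -5.5, 175, 1], [0, 0, 0.004, -3, -5.5, 185, 1], [0, 0, 0.004, -3, -5.5, 188, 1], [0, 0, 0.004, -3, -5.5, 188, 1]], "force": 25}}

```text
time: 8.1
ee_pos: [0.5108, -0.2754, 0.0906]
eef_rot: [0.043, 0.965, -0.011, 0.257]
ft_force: [-1.5, -1.4, -0.0]
width: 0.0868
grip_force: 0.0
```

Run:
```python
from h import *
ax,n,M=pin_frame(-5.2)
go(np.array([.5026,-.2748,.105])-.017*n,M)
```

```text
t 8.1 ee [ 0.5108 -0.2754  0.0906] w 0.0868 F [-1.5 -1.4 -0. ] | turn [ 0.002 -0.003  0.001] shift [-0.1 -0.1  0.4] rows~ 1.0
```

Aligned and free of contact, so I close gently, then lift square to the axis.

Call:
{"fn": "apply_moves", "kwargs": {"steps": [[0, 0, 0, 0, 0, 0, 0.5], [0, 0, 0, 0, 0, 0, 0.3], [0, 0, 0, 0, 0, 0, 0.15], [0, 0, 0, 0, 0, 0, 0], [0, 0, 0, 0, 0, 0, -0.3], [0, 0, 0, 0, 0, 0, -1], [0, 0, 0, 0, 0, 0, -1], [0, 0, 0, 0, 0, 0, -1]], "force": 25}}

```text
time: 8.77
ee_pos: [0.5106, -0.2769, 0.0915]
eef_rot: [0.044, 0.965, -0.011, 0.258]
ft_force: [-2.7, 1.2, 3.4]
width: 0.0493
grip_force: 25.0
```

Call:
{"fn": "apply_moves", "kwargs": {"steps": [[0, 0, 0, 0, 0, -5, -1], [0, 0, 0, 0, 0, -15, -1], [0, 0, 0, 0, 0, -30, -1], [0, 0, 0, 0, 0, -50, -1], [0, 0, 0, 0, 0, -75, -1], [0, 0, 0, 0, 0, -95, -1], [0, 0, 0, 0, 0, -105, -1], [0, 0, 0, 0, 0, -110, -1], [0, 0, 0, 0, 0, -110, -1]]}}

```text
time: 9.52
ee_pos: [0.4557, -0.272, 0.1871]
eef_rot: [0.044, 0.965, -0.011, 0.258]
ft_force: [0.5, -0.2, -2.7]
width: 0.0494
grip_force: 25.0
```

Run:
```python
from h import *
bx,h,y,nn=board()
seat=deck(0,.05)+y*(-.074)+nn*.025
print("seat",seat)
go(seat-.017*nn+.08*nn-.03*y,tool_on())
```

```text
seat [0.52188969 0.00379276 0.06865381]
t 9.52 ee [ 0.4557 -0.272   0.1871] w 0.0494 F [ 0.5 -0.2 -2.7] | turn [ 0.084  0.488 -0.367] shift [-14.8 263.   68. ] rows~ 7.0
```

Call:
{"fn": "apply_moves", "kwargs": {"steps": [[0.005, 0.05, -0.04, 0, 20, -5, -1], [0.02, 0.12, -0.09, 0, 50, -5, -1], [0.035, 0.2, -0.15, 0, 85, -5, -1], [0.05, 0.29, -0.22, -5, 120, 0, -1], [0.065, 0.38, -0.29, -10, 155, 15, -1], [0.078, 0.45, -0.34, -14, 190, 30, -1], [0.084, 0.488, -0.367, -15, 220, 45, -1], [0.084, 0.488, -0.367, -15, 245, 58, -1], [0.084, 0.488, -0.367, -15, 258, 65, -1], [0.084, 0.488, -0.367, -15, 263, 68, -1], [0.084, 0.488, -0.367, -15, 263, 68, -1], [0.084, 0.488, -0.367, -15, 263, 68, -1]]}}

```text
time: 10.52
ee_pos: [0.5262, -0.0152, 0.1348]
eef_rot: [-0.118, 0.989, -0.087, 0.009]
ft_force: [-0.3, -0.5, -3.0]
width: 0.0494
grip_force: 25.0
```

```bash
cat > f.py <<'E'
from h import *
import sys
bx,h,y,nn=board();o=deck(0,0)
s=r.read_state();A=R.from_quat(s["eef_rot"]).as_matrix();print("tcp in board plane",np.round([(s["ee_pos"]-o)@k for k in(bx,y,nn)],4))
def fit(n):
    c=cam(n);save(c,sys.argv[1]+n);P=c["P"];hsv=cv2.cvtColor(c["pixels"],cv2.COLOR_RGB2HSV).astype(int)
    e=P-o;B=np.stack([e@bx,e@y,e@nn],-1)
    H,S,V=[hsv[...,i] for i in range(3)]
    w=(H>=7)&(H<25)&(S>60)&(S<190)&(V>60)&(B[...,2]>.015)&(B[...,2]<.2)&(abs(B[...,0])<.13)&(abs(B[...,1])<.15)
    k,L,st,_=cv2.connectedComponentsWithStats(w.astype(np.uint8));
    if k>1:
        for i in range(1,k):
            if st[i,4]<150:continue
            Q=B[L==i];C=Q.mean(0);v=np.linalg.svd(Q-C,full_matrices=False)[2][0];v*=np.sign(v[0]);print(n,"wood",len(Q),"lo",np.round(np.percentile(Q,1,0),3),"hi",np.round(np.percentile(Q,99,0),3),"dir",np.round(v,3))
    m=(H<12)&(S>195)&(B[...,2]>.02)&(B[...,2]<.036)&(abs(B[...,0])<.08)&(abs(B[...,1])<.12)
    for lo,hi in((.02,.0268),(.0275,.036)):
        q=m&(B[...,2]>lo)&(B[...,2]<hi)
        if q.sum()>100:
            a=cv2.minAreaRect((B[q][:,:2]*1000).astype(np.float32));print(n,"chock",lo,q.sum(),np.round(a[0],1),np.round(a[1],1),round(a[2],1),"y",np.round(np.percentile(B[q][:,1],[1,99]),4))
for n in sys.argv[2:]:fit(n)
E
python3 f.py a wrist side
```

```text
tcp in board plane [-0.0003 -0.0539  0.0868]
wrist wood 26606 lo [-0.074 -0.077  0.108] hi [-0.005 -0.031  0.128] dir [ 1.    -0.006  0.003]
wrist wood 216 lo [-0.059  0.053  0.016] hi [0.025 0.06  0.03 ] dir [0.999 0.029 0.018]
wrist wood 4701 lo [-0.026 -0.077  0.11 ] hi [ 0.034 -0.031  0.184] dir [ 0.639 -0.031 -0.768]
wrist chock 0.02 1610 [-3.5 27.2] [ 51.6 111.7] 89.8 y [0.0022 0.0483]
wrist chock 0.0275 785 [-16.   49.2] [86.3 20.4] 0.6 y [0.0393 0.0589]
side wood 310 lo [ 0.02  -0.067  0.095] hi [0.096 0.001 0.17 ] dir [ 0.935 -0.332 -0.126]
side chock 0.02 139 [ 3.1 38.5] [118.5  57.4] 0.3 y [0.0103 0.0655]
```

View pics/awrist.png

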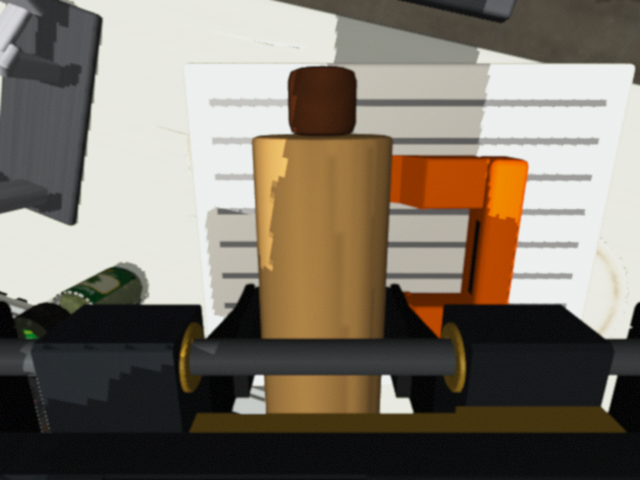

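The wrist view shows the pin level in the gripper, centred at (322,260) and parallel to the chock, whose hollow faces are on the right at (390,180). I lower it uphill of the seat.

Call:
{"fn": "apply_moves", "kwargs": {"steps": [[0, 0, 0, 0, 2, 15, -1], [0, 0, 0, 0, 4, 35, -1], [0, 0, 0, 0, 4, 52, -1], [0, 0, 0, 0, 4, 64, -1], [0, 0, 0, 0, 4, 70, -1], [0, 0, 0, 0, 4, 73, -1], [0, 0, 0, 0, 4, 74, -1], [0, 0, 0, 0, 4, 74, -1]]}}

```text
time: 11.28
ee_pos: [0.5291, -0.0232, 0.0626]
eef_rot: [-0.118, 0.989, -0.087, 0.01]
ft_force: [-0.6, -0.5, -2.3]
width: 0.0493
grip_force: 25.0
```

```bash
python3 f.py b wrist; python3 -c "
from h import *
s=r.read_state();print(s['ft_force'],s['time'])"
```

```text
tcp in board plane [ 0.0006 -0.0496  0.0142]
wrist wood 26637 lo [-0.074 -0.073  0.035] hi [-0.004 -0.026  0.055] dir [ 1.    -0.008  0.006]
wrist wood 213 lo [-0.059  0.054  0.016] hi [0.   0.06 0.03] dir [0.997 0.036 0.068]
wrist wood 4751 lo [-0.025 -0.072  0.037] hi [ 0.034 -0.026  0.111] dir [ 0.637  0.021 -0.77 ]
wrist chock 0.02 2663 [-39.4  23.7] [53.3 57.2] 71.9 y [0.0021 0.0517]
wrist chock 0.0275 778 [-42.9  -0.2] [132.   54.9] 77.5 y [-0.0591  0.0591]
[-0.19651466 -0.60760624 -2.57238668] 11.3333
```

Call:
{"fn": "apply_moves", "kwargs": {"steps": [[0, 0, 0, 0, 0, 2, -1], [0, 0, 0, 0, 0, 4, -1], [0, 0, 0, 0, 4, 4, -1], [0, 0, 0, 0, 9, 4, -1], [0, 0, 0, 0, 14, 4, -1], [0, 0, 0, 0, 18, 4, -1], [0, 0, 0, 0, 21, 4, -1], [0, 0, 0, 0, 22, 4, -1], [0, 0, 0, 0, 22, 4, -1], [0, 0, 0, 0, 22, 4, -1]]}}

```text
time: 12.17
ee_pos: [0.5238, -0.0026, 0.0542]
eef_rot: [-0.119, 0.989, -0.087, 0.01]
ft_force: [0.1, 0.7, -2.1]
width: 0.0494
grip_force: 25.0
```

```bash
python3 f.py c wrist; python3 -c "
from h import *
s=r.read_state();print(s['ft_force'],s['time'])"
```

```text
tcp in board plane [ 0.0003 -0.0273  0.0096]
wrist wood 26566 lo [-0.074 -0.05   0.031] hi [-0.004 -0.004  0.051] dir [ 1.    -0.012 -0.001]
wrist wood 165 lo [-0.033  0.001  0.093] hi [-0.022  0.003  0.102] dir [ 0.764 -0.027 -0.644]
wrist wood 4685 lo [-0.026 -0.05   0.033] hi [ 0.034 -0.004  0.106] dir [ 0.647  0.065 -0.76 ]
wrist chock 0.02 1967 [-5.7 29.1] [ 55.3 107.1] 89.9 y [0.0021 0.0535]
wrist chock 0.0275 1042 [-34.8  20.6] [119.7  85.4] 17.4 y [-0.0367  0.0593]
[ 0.33627284 -0.56095263 -3.69496373] 12.2167
```

Call:
{"fn": "apply_moves", "kwargs": {"steps": [[0, 0, 0, 0, 0.5, 0.3, -1], [0, 0, 0, 0, 1, 0.6, -1], [0, 0, 0, 0, 1.5, 0.8, -1], [0, 0, 0, 0, 2, 0.8, -1], [0, 0, 0, 0, 2.5, 0.8, -1], [0, 0, 0, 0, 2.5, 0.8, -1]]}}

```text
time: 12.72
ee_pos: [0.5235, -0.0003, 0.0531]
eef_rot: [-0.119, 0.989, -0.087, 0.01]
ft_force: [-0.1, -2.3, 1.6]
width: 0.0496
grip_force: 25.0
```

```bash
cat > ff.py <<'E'
from h import *
bx,h,y,nn=board();F=[]
for i in range(3):
    r.camera("wrist");s=r.read_state();F.append([s["ft_force"]@k for k in(bx,y,nn)])
print(s["time"],"F board axes",np.round(F,2).tolist(),"w",s["width"])
E
python3 ff.py; python3 f.py d wrist
```

```text
12.8667 F board axes [[-0.25, -1.47, 1.77], [-0.3, -2.47, 1.27], [-0.65, -2.02, 2.54]] w 0.049419567502485
tcp in board plane [ 0.0006 -0.0248  0.009 ]
wrist wood 26573 lo [-0.074 -0.048  0.031] hi [-0.004 -0.001  0.05 ] dir [ 1.    -0.011 -0.001]
wrist wood 204 lo [-0.059  0.054  0.017] hi [-0.01  0.06  0.03] dir [0.996 0.04  0.075]
wrist wood 4675 lo [-0.026 -0.047  0.032] hi [ 0.034 -0.002  0.105] dir [ 0.65   0.042 -0.759]
wrist chock 0.02 2016 [-5.8 29.4] [107.1  54.7] 0.1 y [0.0023 0.0534]
wrist chock 0.0275 1117 [-22.8   5.6] [110.5  98.3] 72.9 y [-0.0336  0.0594]
```

Call:
{"fn": "apply_moves", "kwargs": {"steps": [[0, 0, 0, 0, 0.3, -0.2, -1], [0, 0, 0, 0, 0.6, -0.3, -1], [0, 0, 0, 0, 1, -0.3, -1], [0, 0, 0, 0, 1, -0.3, -1], [0, 0, 0, 0, 1, -0.3, -1], [0, 0, 0, 0, 1, -0.3, -1]]}}

```text
time: 13.42
ee_pos: [0.523, 0.0007, 0.053]
eef_rot: [-0.119, 0.989, -0.087, 0.01]
ft_force: [1.0, -3.2, 0.2]
width: 0.0492
grip_force: 25.0
```

```bash
python3 ff.py; python3 f.py e wrist
```

```text
13.5667 F board axes [[1.84, -2.38, -0.89], [0.49, -2.82, -1.55], [0.85, -3.3, -0.81]] w 0.04931599167699191
tcp in board plane [ 0.0003 -0.0237  0.009 ]
wrist wood 26560 lo [-0.074 -0.047  0.031] hi [-0.004 -0.     0.05 ] dir [ 1.    -0.011 -0.002]
wrist wood 205 lo [-0.059  0.055  0.016] hi [-0.011  0.061  0.03 ] dir [0.995 0.044 0.088]
wrist wood 4675 lo [-0.026 -0.046  0.032] hi [ 0.034 -0.     0.105] dir [ 0.651  0.043 -0.758]
wrist chock 0.02 1867 [-6.2 31.3] [106.6  56.1] 0.2 y [0.0034 0.0538]
wrist chock 0.0275 1120 [-34.2  23.3] [120.7  83.3] 17.3 y [-0.0329  0.06  ]
```

Call:
{"fn": "apply_moves", "kwargs": {"steps": [[0, 0, 0, 0, -0.3, 0, -1], [0, 0, 0, 0, -0.3, 0, -1], [0, 0, 0, 0, -0.3, 0, 0.17], [0, 0, 0, 0, -0.3, 0, 0.22], [0, 0, 0, 0, -0.3, 0, 0.3], [0, 0, 0, 0, -0.3, 0, 0.4], [0, 0, 0, 0, -0.3, 0, 0.5], [0, 0, 0, 0, -0.3, 0, 0.5], [0, 0, 0, 0, -0.3, 0, 0.5]], "force": 5}}

```text
time: 14.37
ee_pos: [0.5229, 0.0004, 0.0531]
eef_rot: [-0.119, 0.989, -0.087, 0.01]
ft_force: [0.0, 0.3, -0.2]
width: 0.0643
grip_force: 0.0
```

```bash
python3 ff.py; python3 f.py f wrist
```

```text
14.5167 F board axes [[0.47, 0.32, -0.27], [0.41, -0.25, -1.1], [-0.37, 0.48, 0.03]] w 0.06486100034564547
tcp in board plane [ 0.0003 -0.024   0.009 ]
wrist wood 26491 lo [-0.074 -0.047  0.031] hi [-0.004 -0.     0.05 ] dir [ 1.    -0.006 -0.002]
wrist wood 202 lo [-0.059  0.055  0.016] hi [-0.01   0.061  0.031] dir [0.996 0.04  0.085]
wrist wood 4681 lo [-0.026 -0.046  0.032] hi [ 0.034 -0.     0.106] dir [ 0.645  0.067 -0.762]
wrist chock 0.02 2650 [-6.3 30.3] [ 55.  106.8] 89.7 y [0.0034 0.0529]
wrist chock 0.0275 1693 [-36.9  22.3] [115.8  81.7] 17.9 y [-0.0324  0.0599]
```

Stable after release, so I retreat straight up off the deck.

Call:
{"fn": "apply_moves", "kwargs": {"steps": [[0, 0, 0, 0, 0, -3, 0.55], [0, 0, 0, 0, 0, -8, 0.55], [0, 0, 0, 0, 0, -16, 0.55], [0, 0, 0, 0, 0, -28, 0.55], [0, 0, 0, 0, 0, -45, 0.55], [0, 0, 0, 0, 0, -70, 0.55], [0, 0, 0, 0, 0, -100, 0.55], [0, 0, 0, 0, 0, -130, 0.55], [0, 0, 0, 0, 0, -150, 0.55], [0, 0, 0, 0, 0, -150, 0.55]]}}

```text
time: 15.4
ee_pos: [0.519, 0.0272, 0.2063]
eef_rot: [-0.119, 0.989, -0.086, 0.014]
ft_force: [1.3, 1.7, 0.4]
width: 0.0675
grip_force: 0.0
```

```bash
python3 f.py g wrist side; python3 f.py k wrist
```

```text
tcp in board plane [ 0.0027 -0.0241  0.1646]
wrist wood 12631 lo [-0.074 -0.047  0.023] hi [0.074 0.013 0.05 ] dir [ 1.     0.007 -0.001]
wrist wood 234 lo [-0.059  0.058  0.025] hi [0.057 0.062 0.03 ] dir [ 1.     0.003 -0.002]
wrist chock 0.02 2199 [-0.1 30.3] [118.1  55.2] 0.2 y [0.0036 0.0414]
wrist chock 0.0275 2382 [-11.6  13.5] [ 93.3 135.4] 89.8 y [-0.0292  0.0596]
side wood 698 lo [-0.078 -0.035  0.017] hi [0.078 0.008 0.053] dir [ 1.     0.001 -0.005]
side chock 0.02 186 [ 1.7 37.4] [117.9  64.1] 0.5 y [0.0062 0.0686]
side chock 0.0275 129 [ 3.  51.9] [ 43.  114.6] 81.0 y [0.0305 0.0673]
tcp in board plane [ 0.0009 -0.024   0.1603]
wrist wood 12772 lo [-0.074 -0.047  0.024] hi [0.073 0.006 0.05 ] dir [1.    0.002 0.002]
wrist wood 240 lo [-0.059  0.057  0.025] hi [0.055 0.062 0.031] dir [ 1.     0.005 -0.005]
wrist chock 0.02 2323 [-0.3 29.6] [117.8  53.5] 0.2 y [0.0033 0.0413]
wrist chock 0.0275 2398 [-13.2  14. ] [133.9  92.9] 0.2 y [-0.0292  0.0597]
```

View pics/kwrist.png

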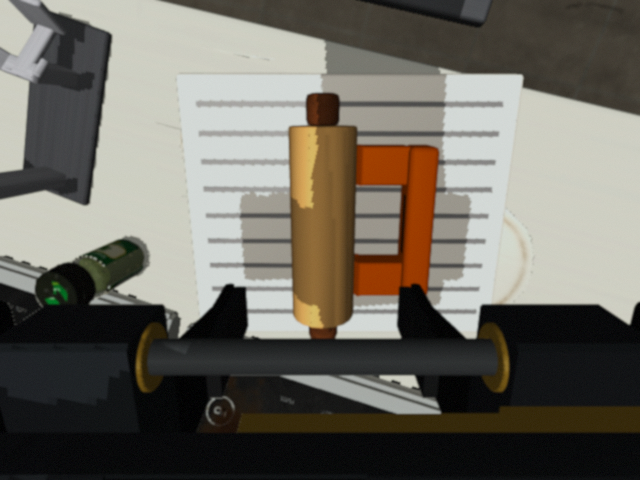

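The pin (barrel 290–356, rows 125–328) lies against both hollow lobes of the chock (355–437, rows 145–297), middle to middle and at rest. I hand it in.

```bash
python3 -c "
from bench import r
print(r.close_job())"
```

```text
the job is handed in; nothing more can be done
None
```

The chock sits square and flat on the board with its bar in the lower half, and the pin lies level in its hollow faces, released and at rest; I handed the job in at about 15.5 s, and the judge returned no verdict.

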